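# Hang a crossbar on a slotted bench rack

## Task

Hang the loose grey steel crossbar on the little slotted rack: put its hooked tabs into the slots of the two uprights, then press it down until it is fully home and the spring catch at each end has snapped shut over its ear. Press steadily, do not hammer the rack, and let go at the end; leave the bystanding small yellow bin, square-tube offcut, roll of tape and angle-iron offcut where they are.

Things in the scene. Friction and masses are not known exactly. Their poses are not given: they have to be found in the camera images.
- crossbar: grey-painted steel crossbar, 198 mm long (its y), 90 mm tall, 48 mm deep, 0.3 to 0.5 kg, standing upright on the bench. Origin: middle of its lower back edge; its back faces are the plane x = 0. x points out of the back, the way the tabs point (into the rack when hung); z up. Its two angle-shaped end plates (y = +-52 to +-88 mm) span z 0 to 90 mm
- bar_top (a point): middle of the flat top of the crossbar's square tube, crossbar axes, at (-19, 0, 90) mm of its origin. The tube is 172 mm long in y, 30 mm thick in x, 40 mm tall and reaches 40 mm down from here: the part to grip, at any height. Its flat top is also the part to press on, at y = +-70 mm over the end plates
- tabs (a point): middle of the crossbar's four tabs, crossbar axes, at (0, 0, 50) mm of its origin. The tabs are L-shaped, 7 mm wide, at y = +-70 mm: necks 10 mm tall with undersides at z -26 and +26 mm from here, reaching x = +14 mm, each with a hook (x 7.5 to 14 mm) that hangs 22 mm lower. Small ears for the catches stick out at both ends to y = +-99 mm, tops at z -32 mm, 5 mm thick
- rack: the rack: a dark steel base plate 95 x 250 x 12 mm fixed to the bench, carrying on four spring feet a grey frame with two slotted uprights, 183 mm high in all. Origin on the bench, midway under the uprights' front faces; x points into the uprights, away from the side the crossbar hangs on, y along the rack
- seat (a point): point on the rack, 55 mm above the bench, midway between the two grey uprights on the plane of their front faces: the crossbar's origin and axes must come to this point and its axes. x points into the uprights, y along the rack, z up. The tabs enter when the crossbar is 22 to 32 mm above home (best 27) and pushed in until its back meets the faces; then it goes down, hooks behind the plates
- slots (a point): midway between the four slots, 71 mm above the seat point, same axes. Uprights: centres at y = +-70 mm, 32 mm wide, hollow, front plate 5 mm thick, tops 57 mm above here, open between them. Slots 12 mm wide, 42 mm tall, at z -47 to -5 and +5 to +47 mm. The slotted frame stands on soft springs: it sinks about 1 mm per 1 N pressed on it (at most 18), so press until the catches snap, not to a height
- catch_left (a joint): spring catch at the rack's +y end: a 19 mm steel tongue on a pivot 37 mm above the seat point at y = 104 mm, leaning inwards. Angle in rad: 0 at rest or snapped shut, to about 0.5 as the ear pushes it out. The bar's weight alone does not force the ear past; about 6 to 15 N at that end does, then the tongue springs back to 0 above the ear. It also reads 0 before the ear comes
- catch_right (a joint): the same catch, mirrored, at the rack's -y end
- loose_bin: small open yellow plastic bin with screws, 47 x 65 x 44 mm, bystander standing left of the rack; origin at the centre of its underside
- tube_offcut: rusty square steel tube offcut, 60 x 70 x 60 mm, bystander on the right; origin at the centre of its underside
- tape_roll: roll of black tape 68 mm across, 19 mm high, bystander lying flat on the left; origin at the centre of its underside
- angle_offcut: rusty angle-iron offcut, 75 x 40 x 40 mm, bystander to the right of the rack; origin at the centre of its underside
There are look-alikes about, which are no part of the job. Leave any turquoise look-alike of the crossbar alone.

How it is judged:
By the outcome, as a careful person would: the job done as asked, in the order asked, and still so for the second after the job is handed in, with the robot touching nothing.
It also fails if it takes over 51 s, if anything falls off the work surface, if the arm or the gripper's body presses on something with over 40 N, if the wrist force passes 120 N, or if a joint passes its speed limit or range.

## Robot

A 7-joint arm with a two-finger parallel gripper is mounted at the origin on the work surface; the furniture and walls round the work are solid. World frame = base frame: x ahead of the robot, y to its left, z up, the work surface at z = 0. Lengths are in m, angles in rad, forces in N, time in s.
With the tool pointing down it reaches from about 0.4 to 0.85 m from the base axis. Payload 10.4 kg.
Tool frame: the origin (TCP) lies at the centre of the arm's flange, where the gripper is bolted on; the fingertips stand 173 mm ahead of it and the grasp point (between the pads) lies 155 mm ahead of it; z points along the fingers, y is the line along which they close (so a half turn about z gives the same grasp; the last joint's range is limited). The gripper opens to 85 mm and grips with 20 to 120 N. Pads are 22 mm wide; open, the fingers measure 114 mm over their backs; the gripper's body (76 mm by 85 mm) begins 54 mm behind the grasp point. The pads swing forward as they close: fully open they stand 13 mm farther back than shut.
Start: joints at [1.253, 0.332, -0.065, 1.46, 0.022, 1.35, -0.088], TCP at [0.182, -0.598, 0.405] pointing down, gripper open.
Joint ranges: [-2.6, 2.6], [-0.5, 2.12], [-1.47, 1.34], [0.16, 2.42], [-1.27, 4.41], [0.06, 2.06], [-2.6, 2.6]. Speed limits (rad/s): [2.22, 2.22, 2.79, 2.79, 3.14, 3.14, 3.14].

## Interface

Orientations are given as a unit quaternion [x, y, z, w].
In Python, from workcell import manip, viewer, finder gives the robot as it stands.
- The arm moves only by the tool arm_command, never from a script. Its argument "plan" is a list of rows, each an object with "dp": the shift along the tool's x, y, z in mm, a list of three; "spin": the turn about the tool's z in rad. A call has 1 to 5 rows; each row shifts and turns the commanded pose from where the row before left it, along the tool's axes as they then stand; what a row does not reach is not made up. A row lasts 1/10 s, in which the tool goes at most 50 mm and 8.59 degrees, less where a joint would pass 70% of its speed; a pose out of reach is approached as far as the arm can. A call is refused whole if a number of a shift passes 50 or a number of a turn 0.15, either way. A call with a gripper value outside its range is refused whole. "grip" is the closure, from -1 (fully open) to 1 (shut), set as the call begins (left out, the last holds). The fingers move at their own pace and stop on an object; "newtons" is the grip in N (left out, the last holds). Time passes only in rows, so rows that do not move let the fingers close. It gives the time, the measured TCP pose, the force, the opening and the grip force at its end, in the units of the state.
- manip.get_obs(): the state, without advancing time (a new reading comes with each control period).
- viewer.camera(name): name is "side" or "top" or "wrist"; returns the picture (400x640x3 uint8, blue, green, red); there is no depth.
- viewer.camera_params(name): a dict with "vertical_fov" (degrees; the focal length in pixels is half the picture's height over the tangent of half this angle, whatever the lens; pixels are square), "cx", "cy" (the principal point, pixels), "R" (3x3) and "t" (3): a world point X has camera coordinates R X + t; the wrist camera has in their place "T_tool_cam" (4x4, takes a point from camera to tool coordinates, whose origin is the TCP and whose axes are the flange's). Camera axes: x right, y down, z forward; pixel columns grow to the right and rows downward; lengths in m; the calibration is good to about 2 mm. A picture is of the moment at which its call begins: read the wrist's pose just before it. camera_params takes no time and is no camera call.
- manip.hand_in(): hands the job in; it is judged then, once.
Trained networks look in the newest picture that a camera, given by its name, has taken for a name from the list of things; names that differ only in an ending like _2 or _b are one class to them, and where a whole thing is asked for, a point or a joint stands for the part that bears it (a point fixed in the world has none). Each returns a list of dicts, best first, with "score" (0 to 1); they miss things now and then, are a little off and sometimes report something else, mostly with a low value. They report only what shows in the picture. A call takes as long as a camera call. They do not tell look-alikes from the thing itself.
- finder.find_in(camera, thing): "position" ([x, y, z] in m, in world coordinates, good to about 4 mm: the middle of the surface that is visible of it).
The state is a dict: "clock": time; "joint_pos": joint angles; "joint_velocities": joint speeds; "tau": joint torques, N m; "position": TCP position; "ee_rot": TCP orientation; "ft_force": force on the tool from outside, world axes, zero at the start; "torque": the same for the moment, N m; "grip_width": opening from 0.0 (shut) to 1.0 (fully open); "grasp_force": force on a finger pad.
Only numpy, scipy, OpenCV 4.12 (cv2) and the standard library are available. Lean on these libraries where they do the work, as an engineer would, in place of code of your own. Each camera call takes 0.05 s, during which the arm holds its last target. There are 200 camera calls.

## Working session

There is one attempt and no reset: what is moved stays moved. The work goes in short steps, Python scripts to look and compute and a tool call to move; the robot and the scene stay as the last step left them, time stands still between calls to the robot, and variables do not carry over. Pictures are saved under pics/ and viewed, at most 10 in all, crops included, and the job is handed in when it is done.

Besides the shell and the picture viewer there is one more tool, called after ">>>" as name(argument=value, ...) on one line, values as JSON. arm_command: Moves the arm, as the interface text tells. Its arguments: {"type":"object","properties":{"plan":{"type":"array","items":{"type":"object","properties":{"dp":{"type":"array","items":{"type":"number"}},"spin":{"type":"number"}}}},"grip":{"type":"number"},"newtons":{"type":"number"}},"required":["plan"]}

```bash
mkdir -p pics; python3 - <<'E'
from workcell import manip, viewer, finder
import cv2,numpy as np
ims=[]
for c in ("side","top"):
    im=viewer.camera(c); cv2.imwrite(f"pics/{c}0.png",im)
    p=viewer.camera_params(c); print(c,{k:np.round(v,4).tolist() for k,v in p.items()})
    for t in ("crossbar","bar_top","tabs","rack","slots","catch_left","catch_right"):
        try: print(t,[(np.round(d["position"],3).tolist(),round(d["score"],2)) for d in finder.find_in(c,t)][:3])
        except Exception as e: print(t,e)
print({k:np.round(v,3).tolist() for k,v in manip.get_obs().items()})
print({k:np.round(v,4).tolist() for k,v in viewer.camera_params("wrist").items()})
E
```

```text
side {'vertical_fov': 50.3868, 'cx': 318.387, 'cy': 195.7787, 'R': [[-0.9994, -0.0319, 0.0113], [-0.0275, 0.5728, -0.8192], [0.0196, -0.8191, -0.5733]], 't': [0.5381, 0.1118, 1.2656]}
crossbar [([0.461, 0.072, 0.084], 0.91), ([0.346, -0.185, 0.071], 0.65)]
bar_top [([0.462, 0.066, 0.086], 0.91), ([0.349, -0.186, 0.073], 0.61), ([0.545, -0.272, 0.051], 0.4)]
tabs [([0.462, 0.064, 0.089], 0.96), ([0.347, -0.182, 0.071], 0.91)]
rack [([0.654, 0.067, 0.044], 0.83)]
slots [([0.651, 0.067, 0.105], 0.69)]
catch_left []
catch_right [([0.461, 0.067, 0.087], 0.52)]
top {'vertical_fov': 55.3271, 'cx': 325.9087, 'cy': 198.2172, 'R': [[0.016, -0.9996, 0.0233], [-0.9971, -0.0177, -0.0743], [0.0747, -0.022, -0.997]], 't': [-0.0154, 0.5577, 0.9346]}
crossbar [([0.456, 0.017, 0.091], 0.8), ([0.347, -0.204, 0.092], 0.79), ([0.398, 0.292, 0.02], 0.48)]
bar_top [([0.344, -0.2, 0.087], 0.69), ([0.455, 0.015, 0.091], 0.58)]
tabs [([0.453, 0.016, 0.087], 0.85)]
rack [([0.649, -0.0, 0.04], 0.81), ([0.456, 0.017, 0.087], 0.6), ([0.654, -0.007, 0.042], 0.46)]
slots [([0.652, -0.008, 0.038], 0.74)]
catch_left []
catch_right []
{'clock': 0.8, 'joint_pos': [1.253, 0.332, -0.065, 1.46, 0.022, 1.35, -0.089], 'joint_velocities': [-0.001, 0.0, 0.001, 0.001, 0.001, 0.0, -0.001], 'tau': [0.001, -62.517, 0.05, -39.182, 0.017, 0.002, 0.0], 'position': [0.182, -0.598, 0.405], 'ee_rot': [0.989, 0.147, 0.0, 0.0], 'ft_force': [-0.172, 0.343, 0.173], 'torque': [0.024, 0.023, -0.037], 'grasp_force': 0.0, 'grip_width': 1.0}
{'vertical_fov': 68.4693, 'cx': 321.2927, 'cy': 202.8152, 'T_tool_cam': [[-0.001, -0.9505, -0.3108, 0.0782], [1.0, -0.0011, 0.0002, -0.001], [-0.0006, -0.3108, 0.9505, 0.0307], [0.0, 0.0, 0.0, 1.0]]}
```

View pictures.

View pics/side0.png

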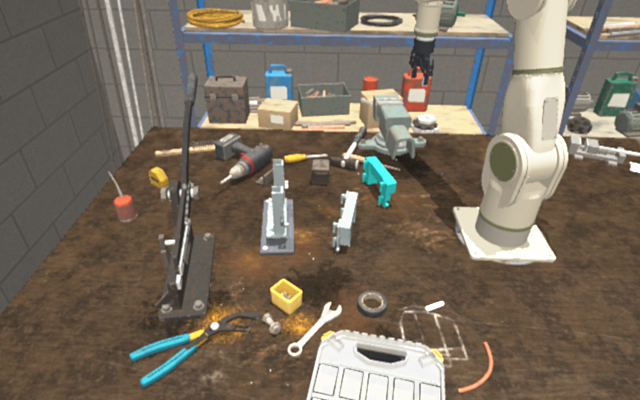

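View pics/top0.png

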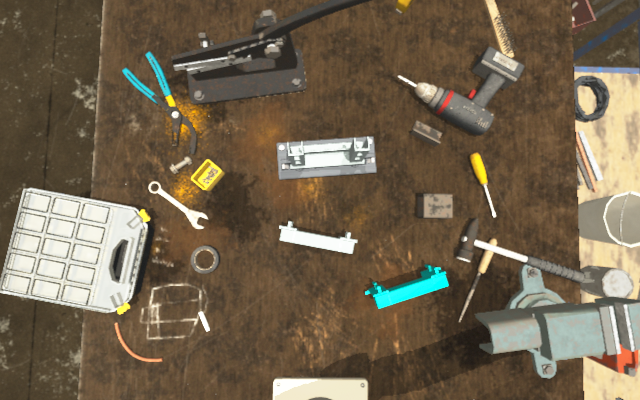

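```bash
python3 - <<'E'
import cv2
im=cv2.imread("pics/top0.png")[125:265,265:385]
cv2.imwrite("pics/crop.png",cv2.resize(im,None,fx=4.25,fy=4.25,interpolation=cv2.INTER_CUBIC))
im=cv2.imread("pics/side0.png")[150:260,250:370]
cv2.imwrite("pics/crop2.png",cv2.resize(im,None,fx=5,fy=5,interpolation=cv2.INTER_CUBIC))
E
```

```text
(no output)
```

View pics/crop.png

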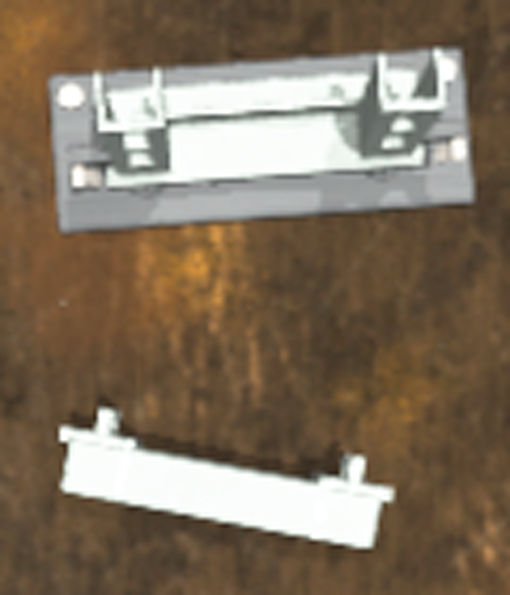

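View pics/crop2.png

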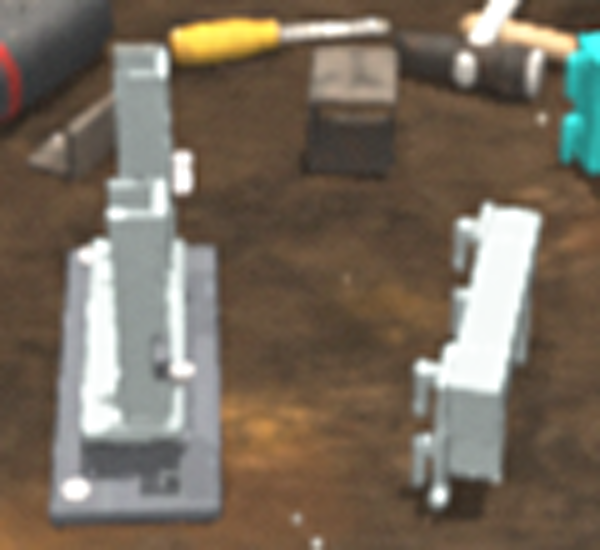

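```bash
cat > h.py <<'E'
from workcell import manip, viewer, finder
import cv2,numpy as np
from scipy.spatial.transform import Rotation as Rn
def cam(name,obs=None):
    p=viewer.camera_params(name); f=200/np.tan(np.radians(p["vertical_fov"])/2)
    if name=="wrist":
        o=obs or manip.get_obs(); T=np.eye(4);T[:3,:3]=Rn.from_quat(o["ee_rot"]).as_matrix();T[:3,3]=o["position"]
        W=np.linalg.inv(T@np.array(p["T_tool_cam"])); R,t=W[:3,:3],W[:3,3]
    else: R,t=np.array(p["R"]),np.array(p["t"])
    return f,p["cx"],p["cy"],R,t
def back(c,uv,z):
    f,cx,cy,R,t=c; d=R.T@np.array([(uv[0]-cx)/f,(uv[1]-cy)/f,1]); o=-R.T@t
    return o+d*(z-o[2])/d[2]
def proj(c,X):
    f,cx,cy,R,t=c; q=R@np.array(X)+t; return np.array([cx+f*q[0]/q[2],cy+f*q[1]/q[2]])
E
python3 - <<'E'
from h import *
c=cam("top")
def B(u,v,z): return np.round(back(c,((u+.5)/4.25-.5+265,(v+.5)/4.25-.5+125),z)*1000,1)
print("bar");[print(B(*p,.09)) for p in((67,442),(62,490),(372,549),(381,490))]
print("base");[print(B(*p,.012)) for p in((50,77),(462,48),(475,200),(62,232))]
print("upr");[print(B(*p,.183)) for p in((98,130),(163,127),(375,108),(442,105))]
E
```

```text
bar
[480.7  99.2  90. ]
[454.8 101.3  90. ]
[425.6 -66.9  90. ]
[457.4 -71.5  90. ]
base
[698.1 122.3  12. ]
[ 721.1 -125.3   12. ]
[ 628.7 -133.8   12. ]
[604.7 112.7  12. ]
upr
[634.5  79.  183. ]
[636.7  47.1 183. ]
[648.3 -57.4 183. ]
[650.5 -90.6 183. ]
```

```bash
cat >> h.py <<'E'
def rows(wps,o=None):
    """wps: (x,y,z mm, yaw of tool y, n rows)"""
    o=o or manip.get_obs(); p=np.array(o["position"])*1000; R=Rn.from_quat(o["ee_rot"]).as_matrix()
    a=np.arctan2(R[1,1],R[0,1]); out=[]
    for x,y,z,yaw,n in wps:
        for k in range(n):
            d=(np.array([x,y,z])-p)/(n-k); da=(yaw-a+np.pi)%(2*np.pi)-np.pi; s=round(-da/(n-k),3)
            Y=np.array([np.cos(a),np.sin(a),0]); X=np.array([-Y[1],Y[0],0])
            q=np.round([d@X,d@Y,-d[2]]).astype(int); out.append((q.tolist(),s))
            p=p+X*q[0]+Y*q[1]-np.array([0,0,q[2]]); a-=s
    for i in range(0,len(out),5): print(out[i:i+5])
def st():
    o=manip.get_obs(); R=Rn.from_quat(o["ee_rot"]).as_matrix()
    print(round(o["clock"],2),np.round(np.array(o["position"])*1000,1),"yaw",round(np.arctan2(R[1,1],R[0,1]),4),"tz",np.round(R[:,2],3),np.round(o["ft_force"],1),o["grip_width"],np.round(o["joint_pos"],2))
E
python3 -c "
from h import *
rows([(380,-370,455,-.75,8),(454,15,380,-.172,10)])"
```

```text
[([32, -20, -6], np.float64(-0.066)), ([33, -18, -6], np.float64(-0.066)), ([34, -16, -6], np.float64(-0.066)), ([35, -13, -6], np.float64(-0.066)), ([36, -11, -7], np.float64(-0.066))]
[([37, -9, -6], np.float64(-0.065)), ([38, -6, -7], np.float64(-0.066)), ([38, -3, -6], np.float64(-0.065)), ([33, -21, 7], np.float64(-0.058)), ([34, -19, 8], np.float64(-0.058))]
[([35, -17, 7], np.float64(-0.058)), ([36, -15, 8], np.float64(-0.058)), ([37, -13, 7], np.float64(-0.058)), ([38, -10, 8], np.float64(-0.058)), ([39, -8, 7], np.float64(-0.058))]
[([39, -6, 8], np.float64(-0.057)), ([39, -4, 7], np.float64(-0.058)), ([39, -1, 8], np.float64(-0.057))]
```

>>> arm_command(plan=[{"dp":[32,-20,-6],"spin":-0.066},{"dp":[33,-18,-6],"spin":-0.066},{"dp":[34,-16,-6],"spin":-0.066},{"dp":[35,-13,-6],"spin":-0.066},{"dp":[36,-11,-7],"spin":-0.066}], grip=-1)

```text
clock: 1.3
position: [0.3054, -0.4548, 0.436]
ee_rot: [0.951, 0.309, -0.0, 0.0]
ft_force: [-0.1, -0.5, 0.7]
grip_width: 1.003
grasp_force: 0.0
```

>>> arm_command(plan=[{"dp":[37,-9,-6],"spin":-0.065},{"dp":[38,-6,-7],"spin":-0.066},{"dp":[38,-3,-6],"spin":-0.065},{"dp":[33,-21,7],"spin":-0.058},{"dp":[34,-19,8],"spin":-0.058}])

```text
clock: 1.8
position: [0.3953, -0.2917, 0.4399]
ee_rot: [0.892, 0.453, 0.0, 0.0]
ft_force: [1.3, 0.1, -0.4]
grip_width: 1.002
grasp_force: 0.0
```

>>> arm_command(plan=[{"dp":[35,-17,7],"spin":-0.058},{"dp":[36,-15,8],"spin":-0.058},{"dp":[37,-13,7],"spin":-0.058},{"dp":[38,-10,8],"spin":-0.058},{"dp":[39,-8,7],"spin":-0.058}])

```text
clock: 2.3
position: [0.4315, -0.099, 0.4026]
ee_rot: [0.817, 0.577, 0.0, 0.0]
ft_force: [0.7, -0.7, -0.3]
grip_width: 0.998
grasp_force: 0.0
```

>>> arm_command(plan=[{"dp":[39,-6,8],"spin":-0.057},{"dp":[39,-4,7],"spin":-0.058},{"dp":[39,-1,8],"spin":-0.057},{"dp":[0,0,0]},{"dp":[0,0,0]}])

```text
invalid input at $.plan[3]: expected keys dp, spin
```

```bash
python3 - <<'E'
from h import *
st()
cv2.imwrite("pics/w1.png",viewer.camera("wrist"))
for t in("bar_top","tabs"):print(t,[(np.round(d["position"],3).tolist(),round(d["score"],2)) for d in finder.find_in("wrist",t)][:3])
c=cam("wrist");
a=-.172;ctr=np.array([454,15,90]);X=np.array([np.cos(a),np.sin(a),0]);Y=np.array([-X[1],X[0],0])
for sx in(-15,15):
  for sy in (-86,86): print(sx,sy,np.round(proj(c,(ctr+sx*X+sy*Y)/1000),1))
E
```

```text
2.3 [431.5 -99.  402.6] yaw -0.3419 tz [ 0.001 -0.001 -1.   ] [ 0.7 -0.7 -0.3] 0.997628809471133 [ 0.73 -0.05 -0.59  1.89 -0.03  1.29 -0.19]
bar_top [([0.347, -0.194, 0.088], 0.66), ([0.453, 0.002, 0.089], 0.65)]
tabs [([0.452, 0.001, 0.09], 0.96), ([0.347, -0.197, 0.092], 0.6)]
-15 -86 [305.3 163.8]
-15 86 [265.2 -49.6]
15 -86 [336.  158.7]
15 86 [302.6 -57.4]
```

View pics/w1.png

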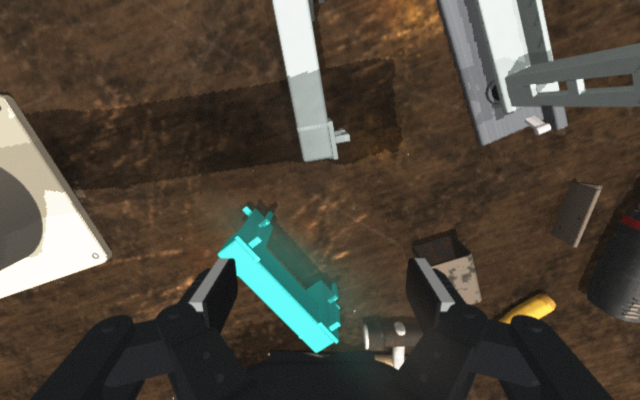

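```bash
python3 -c "
from h import *
rows([(453,16,320,-.172,5),(453,16,228,-.172,5)])"
```

```text
[([23, -4, 17], np.float64(-0.033)), ([23, -3, 16], np.float64(-0.034)), ([23, -2, 17], np.float64(-0.033)), ([23, -1, 16], np.float64(-0.034)), ([24, 0, 17], np.float64(-0.033))]
[([0, 0, 18], np.float64(-0.0)), ([0, 0, 18], np.float64(-0.0)), ([0, 0, 19], np.float64(-0.0)), ([0, 0, 18], np.float64(-0.0)), ([0, 0, 19], np.float64(-0.0))]
```

>>> arm_command(plan=[{"dp":[23,-4,17],"spin":-0.033},{"dp":[23,-3,16],"spin":-0.034},{"dp":[23,-2,17],"spin":-0.033},{"dp":[23,-1,16],"spin":-0.034},{"dp":[24,0,17],"spin":-0.033}])

```text
clock: 2.95
position: [0.454, 0.0134, 0.3194]
ee_rot: [0.767, 0.641, 0.0, 0.001]
ft_force: [-0.1, 0.3, 0.4]
grip_width: 0.999
grasp_force: 0.0
```

```bash
python3 - <<'E'
from h import *
im=viewer.camera("wrist");st();cv2.imwrite("pics/w2.png",im)
c=cam("wrist")
a=-.172;ctr=np.array([453,16,90]);X=np.array([np.cos(a),np.sin(a),0]);Y=np.array([-X[1],X[0],0])
for sx in(-15,15):
  for sy in (-86,0,86): print(sx,sy,np.round(proj(c,(ctr+sx*X+sy*Y)/1000),1))
E
```

```text
3.0 [453.6  17.1 317.1] yaw -0.1725 tz [-0.002  0.001 -1.   ] [-2.8  3.9 -2.5] 1.0043193389055698 [ 0.58  0.08 -0.74  1.97  0.06  1.11 -0.35]
-15 -86 [305.3 323.4]
-15 0 [303.1 225.2]
-15 86 [300.3  98.7]
15 -86 [342.2 323.4]
15 0 [344.7 225.2]
15 86 [347.9  98.7]
```

View pics/w2.png

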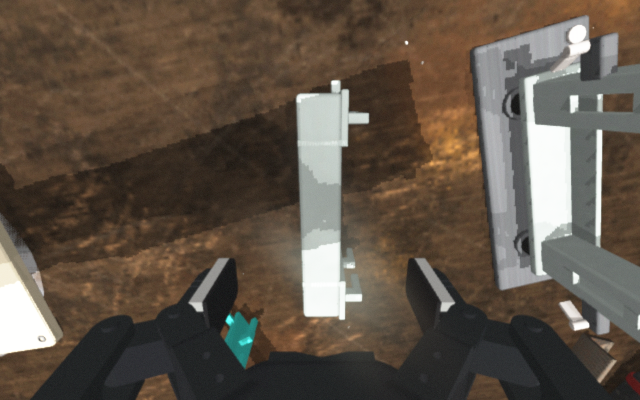

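>>> arm_command(plan=[{"dp":[2,-2,18],"spin":0},{"dp":[1,0,18],"spin":0},{"dp":[0,0,18],"spin":0},{"dp":[0,0,18],"spin":0},{"dp":[0,0,18],"spin":0}])

```text
clock: 3.5
position: [0.4525, 0.0158, 0.2292]
ee_rot: [0.768, 0.641, -0.0, 0.0]
ft_force: [0.5, -0.1, -0.1]
grip_width: 1.002
grasp_force: 0.0
```

>>> arm_command(plan=[{"dp":[0,0,0],"spin":0},{"dp":[0,0,0],"spin":0},{"dp":[0,0,0],"spin":0},{"dp":[0,0,0],"spin":0},{"dp":[0,0,0],"spin":0}], grip=1, newtons=80)

```text
clock: 4.0
position: [0.4529, 0.0171, 0.2309]
ee_rot: [0.767, 0.642, 0.001, 0.001]
ft_force: [-0.7, -1.4, 6.8]
grip_width: 0.337
grasp_force: 78.4
```

>>> arm_command(plan=[{"dp":[0,0,0],"spin":0},{"dp":[0,0,0],"spin":0},{"dp":[0,0,0],"spin":0},{"dp":[0,0,0],"spin":0},{"dp":[0,0,0],"spin":0}])

```text
clock: 4.5
position: [0.4529, 0.0171, 0.2309]
ee_rot: [0.767, 0.642, 0.001, 0.001]
ft_force: [-0.9, -0.8, 5.8]
grip_width: 0.336
grasp_force: 78.4
```

```bash
python3 -c "
from h import *
rows([(453,17,290,-.1725,3),(564,-16,313,.0945,7)])"
```

```text
[([0, 0, -20], np.float64(-0.002)), ([0, 0, -20], np.float64(-0.001)), ([0, 0, -19], np.float64(-0.002)), ([-2, 16, -3], np.float64(-0.038)), ([-3, 16, -3], np.float64(-0.038))]
[([-3, 16, -3], np.float64(-0.038)), ([-4, 16, -4], np.float64(-0.038)), ([-4, 16, -3], np.float64(-0.038)), ([-5, 16, -4], np.float64(-0.038)), ([-6, 17, -3], np.float64(-0.039))]
```

>>> arm_command(plan=[{"dp":[0,0,-20],"spin":0},{"dp":[0,0,-20],"spin":0},{"dp":[0,0,-22],"spin":0},{"dp":[-2,16,-3],"spin":-0.038},{"dp":[-3,16,-3],"spin":-0.038}])

```text
clock: 5.0
position: [0.4834, 0.0071, 0.2988]
ee_rot: [0.741, 0.671, 0.0, 0.001]
ft_force: [-0.2, 0.6, -2.7]
grip_width: 0.34
grasp_force: 80.2
```

>>> arm_command(plan=[{"dp":[-3,16,-3],"spin":-0.038},{"dp":[-4,16,-4],"spin":-0.038},{"dp":[-4,16,-3],"spin":-0.038},{"dp":[-5,16,-4],"spin":-0.038},{"dp":[-6,17,-3],"spin":-0.039}])

```text
clock: 5.5
position: [0.564, -0.017, 0.3149]
ee_rot: [0.674, 0.739, -0.0, -0.0]
ft_force: [0.3, 0.1, -4.0]
grip_width: 0.338
grasp_force: 79.9
```

>>> arm_command(plan=[{"dp":[0,0,0],"spin":0},{"dp":[0,0,0],"spin":0},{"dp":[0,0,0],"spin":0}])

```text
clock: 5.8
position: [0.563, -0.0164, 0.3145]
ee_rot: [0.675, 0.738, -0.0, -0.0]
ft_force: [-0.1, 0.3, -4.1]
grip_width: 0.339
grasp_force: 80.0
```

```bash
python3 - <<'E'
from h import *
st()
ims=[viewer.camera(n) for n in("wrist","top","side")]
for n,i in zip(("w3","t3","s3"),ims): cv2.imwrite(f"pics/{n}.png",i)
st()
E
```

```text
5.8 [563.  -16.4 314.5] yaw 0.0899 tz [-0.001 -0.    -1.   ] [-0.1  0.3 -4.1] 0.33914417068921293 [ 0.54  0.35 -0.71  1.71  0.25  1.17 -0.14]
5.95 [563.2 -16.4 314.7] yaw 0.0901 tz [-0. -0. -1.] [ 0.4 -0.8 -3.4] 0.3362441311700672 [ 0.54  0.35 -0.71  1.71  0.25  1.17 -0.14]
```

View pics/w3.png

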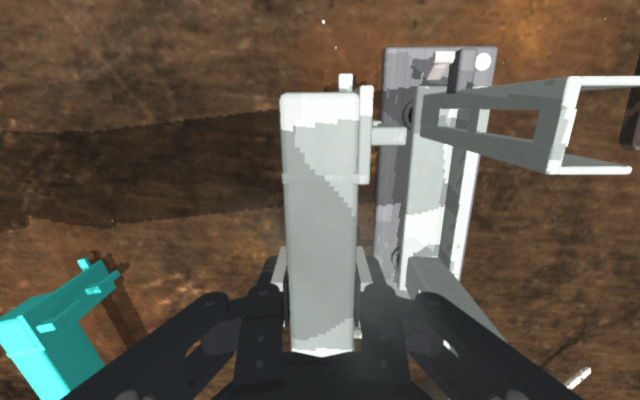

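```bash
cat >> h.py <<'E'
def fr(o,yaw):
    X=np.array([np.cos(yaw),np.sin(yaw),0]);Y=np.array([-X[1],X[0],0])
    return lambda x,y,z:(np.array(o)+x*X+y*Y+np.array([0,0,z]))/1000
RACK=[(0,54,128),(0,86,128),(0,86,20),(0,54,20)],[(0,64,76),(0,76,76),(0,76,118),(0,64,118)],[(0,64,24),(0,76,24),(0,76,66),(0,64,66)]
BAR=[(-34,-86,90),(-4,-86,90),(-4,86,90),(-34,86,90)],[(0,66.5,86),(14,66.5,86),(14,73.5,86),(0,73.5,86)]
def draw(im,c,F,polys,col,s,off):
    for p in polys:
        q=np.array([(proj(c,F(*v))-off+.5)*s-.5 for v in p]); cv2.polylines(im,[np.round(q*16).astype(int)],True,col,1,cv2.LINE_AA,4)
E
python3 - <<'E'
from h import *
o=manip.get_obs(); c=cam("wrist",o); off=np.array([270,60]);s=2
im=cv2.resize(cv2.imread("pics/w3.png")[60:340,270:640],None,fx=s,fy=s,interpolation=cv2.INTER_CUBIC)
for sg in(1,-1):
  draw(im,c,fr((642.5,-6,55),.0945),[[(x,sg*y,z) for x,y,z in p] for p in RACK],(0,0,255),s,off)
p=np.array(o["position"])*1000;a=.09
b=p+19*np.array([np.cos(a),np.sin(a),0])+2.4*np.array([-np.sin(a),np.cos(a),0]);b[2]=p[2]-231
draw(im,c,fr(b,a),BAR,(0,255,0),s,off);print(b)
cv2.imwrite("pics/ov3.png",im)
E
```

```text
[581.90700946 -12.34875801  83.73764022]
```

View pics/ov3.png

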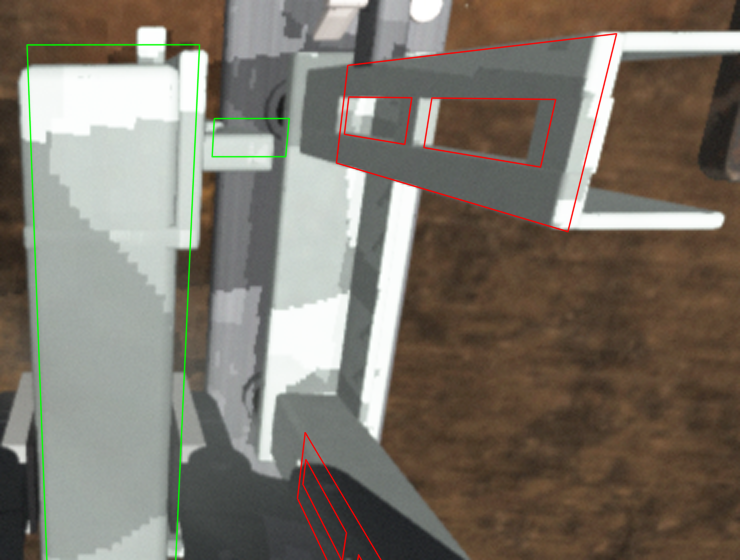

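```bash
python3 - <<'E'
from h import *
b=np.array([581.9,-12.3,83.7]);a=.09;out=[]
BE=[[(0,-88,0),(0,-88,90),(0,88,90),(0,88,0)]]
for n,f in(("side","s3"),("top","t3")):
    c=cam(n); F=fr(b,a); ctr=proj(c,F(20,0,60)); off=np.round(ctr-[50,75]).astype(int); s=4
    if n=="top": off=np.round(ctr-[75,75]).astype(int)
    w=100 if n=="side" else 100
    if n=="top": off[0]+=25
    if n=="top": off=np.round(ctr-[50,75]).astype(int)
    im=cv2.resize(cv2.imread(f"pics/{f}.png")[off[1]:off[1]+150,off[0]:off[0]+100],None,fx=s,fy=s,interpolation=cv2.INTER_CUBIC)
    draw(im,c,F,BAR[:1]+BE,(0,255,0),s,off)
    for sg in(1,-1): draw(im,c,fr((642.5,-6,55),.0945),[[(x,sg*y,z) for x,y,z in p] for p in RACK[:1]],(0,0,255),s,off)
    out.append(im)
cv2.imwrite("pics/comp3.png",np.hstack(out))
E
```

```text
Traceback (most recent call last):
TypeError: can only concatenate tuple (not "list") to tuple
```

```bash
python3 - <<'E'
from h import *
b=np.array([581.9,-12.3,83.7]);a=.09;out=[]
BE=[[(0,-88,0),(0,-88,90),(0,88,90),(0,88,0)]]
for n,f in(("side","s3"),("top","t3")):
    c=cam(n); F=fr(b,a); off=np.round(proj(c,F(20,0,60))-([50,75] if n=="side" else [60,75])).astype(int); s=4
    w=95 if n=="side" else 105
    im=cv2.resize(cv2.imread(f"pics/{f}.png")[off[1]:off[1]+150,off[0]:off[0]+w],None,fx=s,fy=s,interpolation=cv2.INTER_CUBIC)
    draw(im,c,F,list(BAR[:1])+BE,(0,255,0),s,off)
    for sg in(1,-1): draw(im,c,fr((642.5,-6,55),.0945),[[(x,sg*y,z) for x,y,z in p] for p in RACK[:1]],(0,0,255),s,off)
    out.append(im); print(n,off)
cv2.imwrite("pics/comp3.png",np.hstack(out))
E
```

```text
side [247 111]
top [270  99]
```

View pics/comp3.png

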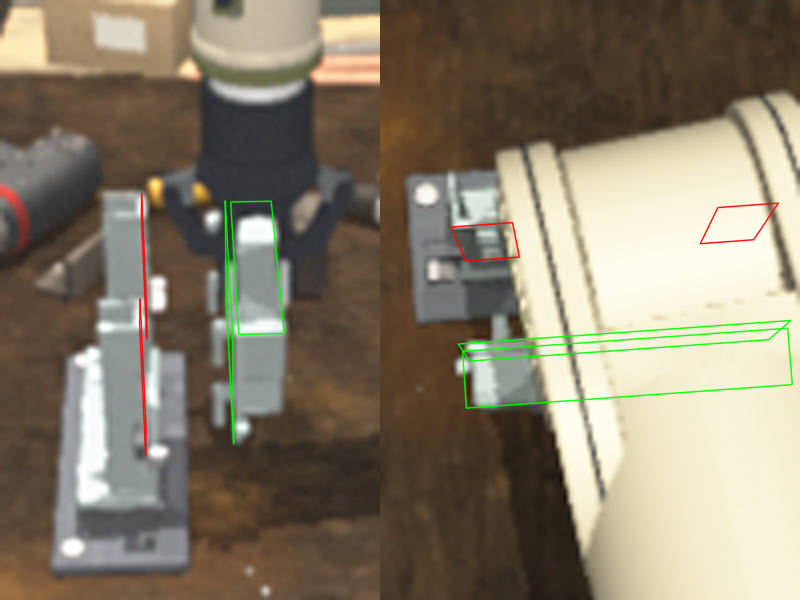

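```bash
python3 - <<'E'
import cv2
g=cv2.cvtColor(cv2.imread("pics/w3.png"),cv2.COLOR_BGR2GRAY)
for u in(388,400): print("tab",u,"r116",g[116:152,u].tolist())
for u in(496,510,528): print("slot",u,"r94",g[94:150,u].tolist())
for v in (110,150,175,220,250): print("tube row",v,"c272",g[v,272:296].tolist(),"c340",g[v,336:372].tolist())
print("slot row125 c470",g[125,470:580].tolist())
E
```

```text
tab 388 r116 [121, 120, 121, 121, 122, 121, 122, 118, 116, 114, 126, 170, 200, 214, 220, 220, 220, 218, 220, 221, 220, 218, 218, 218, 218, 215, 217, 205, 183, 139, 121, 122, 125, 124, 123, 125]
tab 400 r116 [95, 96, 94, 93, 93, 95, 94, 94, 93, 104, 121, 165, 196, 213, 220, 219, 222, 221, 228, 232, 233, 234, 235, 231, 232, 225, 219, 209, 183, 130, 96, 93, 89, 95, 96, 93]
slot 496 r94 [111, 108, 108, 99, 97, 94, 95, 93, 96, 94, 95, 93, 96, 93, 97, 85, 71, 71, 72, 72, 75, 72, 76, 74, 72, 70, 74, 73, 76, 76, 74, 70, 66, 63, 64, 69, 72, 70, 71, 71, 105, 116, 111, 101, 96, 96, 97, 94, 94, 97, 98, 96, 94, 95, 96, 96]
slot 510 r94 [93, 95, 96, 97, 95, 91, 97, 96, 94, 95, 95, 95, 95, 97, 98, 91, 77, 72, 68, 62, 62, 61, 62, 63, 64, 68, 67, 69, 71, 67, 65, 65, 72, 71, 75, 75, 75, 84, 84, 86, 85, 88, 103, 111, 107, 101, 97, 92, 95, 92, 93, 93, 95, 93, 95, 96]
slot 528 r94 [111, 99, 96, 96, 94, 98, 94, 95, 97, 92, 95, 95, 96, 96, 96, 91, 80, 76, 75, 67, 70, 64, 65, 68, 68, 71, 74, 73, 77, 78, 78, 75, 74, 75, 74, 73, 69, 71, 68, 70, 67, 67, 65, 71, 75, 105, 117, 113, 103, 99, 98, 96, 94, 97, 94, 9
[... 1346 characters left out ...]
, 149, 155, 157, 160, 158, 159] c340 [166, 164, 164, 165, 163, 167, 167, 164, 166, 163, 166, 167, 167, 167, 165, 161, 159, 153, 145, 136, 138, 154, 158, 158, 155, 155, 152, 140, 113, 104, 99, 97, 97, 97, 92, 93]
slot row125 c470 [95, 97, 96, 96, 93, 98, 114, 169, 212, 216, 215, 214, 216, 215, 215, 213, 200, 146, 80, 70, 66, 67, 70, 75, 72, 70, 70, 68, 67, 71, 72, 71, 72, 70, 72, 71, 71, 69, 71, 69, 65, 66, 67, 72, 71, 76, 75, 78, 79, 78, 76, 75, 75, 77, 77, 78, 75, 77, 75, 75, 75, 74, 79, 78, 79, 79, 86, 93, 96, 96, 96, 96, 94, 95, 97, 94, 95, 100, 96, 96, 94, 94, 98, 97, 96, 98, 108, 153, 208, 211, 214, 215, 214, 212, 213, 213, 217, 239, 253, 254, 254, 253, 239, 126, 75, 76, 77, 81, 86, 86]
```

>>> arm_command(plan=[{"dp":[2,8,1],"spin":-0.004},{"dp":[2.5,10,1],"spin":0},{"dp":[0,10,0],"spin":0},{"dp":[0,7,0],"spin":0},{"dp":[0,0,0],"spin":0}])

```text
clock: 6.45
position: [0.5991, -0.0087, 0.3124]
ee_rot: [0.673, 0.74, 0.0, -0.0]
ft_force: [-0.2, 0.2, -3.6]
grip_width: 0.34
grasp_force: 80.2
```

```bash
python3 - <<'E'
from h import *
st()
im=viewer.camera("wrist");cv2.imwrite("pics/w4.png",im)
g=cv2.cvtColor(im,cv2.COLOR_BGR2GRAY)
for u in range(380,410,6): print("tab",u,"r116",g[110:156,u].tolist())
for u in range(400,480,12): print("slot",u,"r90",g[90:156,u].tolist())
for v in(118,136): print("row",v,"c350",g[v,350:500].tolist())
E
```

```text
6.45 [599.1  -8.7 312.4] yaw 0.0942 tz [ 0.     0.001 -1.   ] [-0.2  0.2 -3.6] 0.33956445383526496 [ 0.49  0.43 -0.7   1.62  0.29  1.2  -0.17]
tab 380 r116 [126, 127, 127, 125, 127, 128, 125, 124, 127, 126, 138, 187, 199, 167, 139, 140, 162, 209, 234, 244, 246, 246, 246, 246, 246, 246, 246, 245, 245, 245, 245, 244, 243, 240, 226, 172, 170, 229, 243, 245, 246, 245, 245, 244, 243, 244]
tab 386 r116 [126, 124, 126, 123, 127, 143, 211, 240, 244, 245, 245, 244, 225, 174, 149, 149, 163, 208, 234, 243, 246, 246, 246, 246, 245, 245, 245, 245, 246, 245, 245, 244, 243, 239, 226, 170, 129, 126, 126, 128, 161, 227, 241, 244, 244, 244]
tab 392 r116 [128, 125, 126, 124, 122, 123, 139, 223, 241, 243, 243, 242, 241, 223, 176, 150, 161, 214, 235, 243, 246, 245, 246, 246, 246, 245, 246, 246, 245, 244, 245, 245, 244, 240, 226, 170, 131, 127, 130, 129, 128, 127, 126, 132, 159, 225]
tab 398 r116 [127, 128, 126, 125, 126, 123, 128, 158, 226, 240, 241, 242, 242, 242, 240, 211, 176, 212, 236, 243, 246, 246, 246, 245, 245, 245, 245, 247, 249, 249, 245, 246, 246, 240, 224, 169, 132, 128, 129, 128, 127, 125, 1
[... 3405 characters left out ...]
, 234, 230, 216, 188, 223, 238, 245, 246, 245, 245, 245, 245, 245, 245, 243, 234, 231, 244, 245, 245, 245, 245, 245, 246, 246, 246, 245, 245, 245, 245, 245, 245, 245, 246, 246, 245, 246, 246, 245, 242, 240, 241, 244, 245, 248, 249, 248, 247, 247, 245, 240, 238, 246, 246, 246, 245, 246, 245, 244, 237, 165, 125, 120, 137, 188, 234, 241, 240, 238, 236, 242, 243, 243, 243, 244, 244, 243, 243, 243, 243, 240, 221, 148, 124, 123, 127, 124, 121, 124, 125, 127, 126, 130, 176, 239, 244, 244, 245, 245, 244, 244, 245, 244, 244, 244, 244, 244, 244, 233, 142, 96, 95, 103, 103, 104, 104, 106, 102, 105, 105, 101, 94, 93, 90, 89, 89, 86, 90, 89, 88, 90, 94, 92, 98, 94, 91, 88, 89, 89, 86, 83, 87, 88, 91, 94]
```

>>> arm_command(plan=[{"dp":[0,4,0],"spin":0},{"dp":[0,4,0],"spin":0},{"dp":[0,3,0],"spin":0},{"dp":[0,3,0],"spin":0}])

```text
clock: 6.9
position: [0.6123, -0.0076, 0.3128]
ee_rot: [0.673, 0.74, -0.0, 0.0]
ft_force: [0.8, -1.0, -2.4]
grip_width: 0.339
grasp_force: 80.2
```

>>> arm_command(plan=[{"dp":[0,2,0],"spin":0},{"dp":[0,2,0],"spin":0},{"dp":[0,0,0],"spin":0}])

```text
clock: 7.2
position: [0.6162, -0.0072, 0.3127]
ee_rot: [0.673, 0.74, 0.0, 0.0]
ft_force: [0.3, -0.0, -4.0]
grip_width: 0.339
grasp_force: 80.2
```

>>> arm_command(plan=[{"dp":[0,2,0],"spin":0},{"dp":[0,2,0],"spin":0},{"dp":[0,0,0],"spin":0}])

```text
clock: 7.5
position: [0.62, -0.0069, 0.3126]
ee_rot: [0.673, 0.739, -0.0, -0.0]
ft_force: [-0.5, 1.2, -3.3]
grip_width: 0.338
grasp_force: 80.1
```

>>> arm_command(plan=[{"dp":[0,2,0],"spin":0},{"dp":[0,1,0],"spin":0},{"dp":[0,0,0],"spin":0}])

```text
clock: 7.8
position: [0.6218, -0.0067, 0.3116]
ee_rot: [0.673, 0.739, -0.002, -0.002]
ft_force: [-8.6, 0.1, -1.6]
grip_width: 0.338
grasp_force: 80.5
```

>>> arm_command(plan=[{"dp":[0,-1,3],"spin":0},{"dp":[0,0,3],"spin":0},{"dp":[0,0,3],"spin":0},{"dp":[0,0,0],"spin":0}])

```text
clock: 8.2
position: [0.6212, -0.0066, 0.3034]
ee_rot: [0.673, 0.739, -0.001, -0.001]
ft_force: [-8.3, 0.8, 2.1]
grip_width: 0.336
grasp_force: 81.0
```

>>> arm_command(plan=[{"dp":[0,0,3],"spin":0},{"dp":[0,0,3],"spin":0},{"dp":[0,0,3],"spin":0},{"dp":[0,0,0],"spin":0}])

```text
clock: 8.6
position: [0.6212, -0.0068, 0.2947]
ee_rot: [0.673, 0.739, -0.001, -0.001]
ft_force: [-9.9, -0.6, 5.4]
grip_width: 0.34
grasp_force: 81.5
```

>>> arm_command(plan=[{"dp":[0,-1,2],"spin":0},{"dp":[0,0,2],"spin":0},{"dp":[0,0,2],"spin":0},{"dp":[0,0,0],"spin":0}])

```text
clock: 9.0
position: [0.6208, -0.0069, 0.2898]
ee_rot: [0.674, 0.739, -0.001, -0.0]
ft_force: [-8.4, -0.4, 10.5]
grip_width: 0.34
grasp_force: 82.0
```

>>> arm_command(plan=[{"dp":[0,0,2],"spin":0},{"dp":[0,0,2],"spin":0},{"dp":[0,0,2],"spin":0},{"dp":[0,0,0],"spin":0}])

```text
clock: 9.4
position: [0.6208, -0.0068, 0.2845]
ee_rot: [0.674, 0.739, -0.001, 0.0]
ft_force: [-11.7, -0.7, 14.6]
grip_width: 0.339
grasp_force: 83.1
```

>>> arm_command(plan=[{"dp":[0,-1,2],"spin":0},{"dp":[0,0,2],"spin":0},{"dp":[0,0,2],"spin":0},{"dp":[0,0,0],"spin":0}], newtons=110)

```text
clock: 9.8
position: [0.6202, -0.0068, 0.2788]
ee_rot: [0.673, 0.739, 0.0, 0.001]
ft_force: [-8.0, 0.9, 13.6]
grip_width: 0.337
grasp_force: 107.6
```

>>> arm_command(plan=[{"dp":[0,0,2],"spin":0},{"dp":[0,0,2],"spin":0},{"dp":[0,0,0],"spin":0}])

```text
clock: 10.1
position: [0.6202, -0.0069, 0.2741]
ee_rot: [0.673, 0.739, 0.0, 0.001]
ft_force: [-5.3, -1.1, 8.1]
grip_width: 0.336
grasp_force: 110.0
```

>>> arm_command(plan=[{"dp":[0,0,2],"spin":0},{"dp":[0,0,2],"spin":0},{"dp":[0,0,0],"spin":0}])

```text
clock: 10.4
position: [0.6202, -0.0069, 0.2703]
ee_rot: [0.673, 0.739, 0.0, 0.001]
ft_force: [-7.5, -1.8, 11.7]
grip_width: 0.33
grasp_force: 110.5
```

>>> arm_command(plan=[{"dp":[0,0,2],"spin":0},{"dp":[0,0,2],"spin":0},{"dp":[0,0,0],"spin":0}])

```text
clock: 10.7
position: [0.6202, -0.0068, 0.2677]
ee_rot: [0.673, 0.739, -0.0, 0.001]
ft_force: [-13.4, -2.5, 21.5]
grip_width: 0.332
grasp_force: 111.8
```

>>> arm_command(plan=[{"dp":[0,0,2],"spin":0},{"dp":[0,0,2],"spin":0},{"dp":[0,0,0],"spin":0},{"dp":[0,0,0],"spin":0}])

```text
clock: 11.1
position: [0.6202, -0.0065, 0.2673]
ee_rot: [0.674, 0.739, -0.0, 0.002]
ft_force: [-31.6, -4.8, 54.8]
grip_width: 0.335
grasp_force: 116.3
```

>>> arm_command(plan=[{"dp":[0,-1,-3],"spin":0},{"dp":[0,0,-4],"spin":0},{"dp":[0,0,-4],"spin":0},{"dp":[0,0,-4],"spin":0},{"dp":[0,0,0],"spin":0}])

```text
clock: 11.6
position: [0.6197, -0.0069, 0.2777]
ee_rot: [0.673, 0.739, 0.001, 0.001]
ft_force: [-1.4, 0.0, 5.2]
grip_width: 0.335
grasp_force: 109.6
```

```bash
python3 -c "
from h import *
st()"
```

```text
11.6 [619.7  -6.9 277.7] yaw 0.0933 tz [ 0.003 -0.    -1.   ] [-1.4  0.   5.2] 0.33515143110254925 [ 0.45  0.51 -0.67  1.6   0.34  1.16 -0.2 ]
```

>>> arm_command(plan=[{"dp":[0,0,-4],"spin":0},{"dp":[0,0,0],"spin":0},{"dp":[0,0,0],"spin":0},{"dp":[0,0,0],"spin":0}], grip=-0.3)

```text
clock: 12.0
position: [0.619, -0.0069, 0.2796]
ee_rot: [0.673, 0.74, -0.0, 0.0]
ft_force: [0.2, -0.3, -0.6]
grip_width: 0.654
grasp_force: 0.0
```

>>> arm_command(plan=[{"dp":[0,0,-15],"spin":0},{"dp":[0,0,-25],"spin":0},{"dp":[0,0,-30],"spin":0},{"dp":[0,0,-30],"spin":0},{"dp":[0,-10,-20],"spin":0}])

```text
clock: 12.5
position: [0.6095, -0.0075, 0.403]
ee_rot: [0.673, 0.74, 0.001, 0.001]
ft_force: [-0.2, -0.8, 0.5]
grip_width: 0.652
grasp_force: 0.0
```

>>> arm_command(plan=[{"dp":[0,-40,0],"spin":0},{"dp":[0,-40,0],"spin":0},{"dp":[0,-40,0],"spin":0},{"dp":[0,-20,0],"spin":0},{"dp":[0,0,0],"spin":0}])

```text
clock: 13.0
position: [0.4678, -0.0209, 0.401]
ee_rot: [0.673, 0.739, -0.001, 0.001]
ft_force: [-0.3, -0.6, 0.4]
grip_width: 0.646
grasp_force: 0.0
```

```bash
python3 - <<'E'
from h import *
st(); out=[]
for n in("side","top","wrist"):
    im=viewer.camera(n);cv2.imwrite(f"pics/{n}9.png",im)
    for t in("tabs","bar_top","catch_left","catch_right"):print(n,t,[(np.round(d["position"],3).tolist(),round(d["score"],2)) for d in finder.find_in(n,t)][:2])
    if n=="wrist": out.append(cv2.resize(im,(400,250),interpolation=cv2.INTER_AREA)); continue
    c=cam(n);F=fr((641,-6,51),.0945);off=np.round(proj(c,F(0,0,60))-([50,75] if n=="side" else [65,40])).astype(int)
    w,h=(100,150) if n=="side" else (125,85)
    s=4 if n=="side" else 3.2
    q=cv2.resize(im[off[1]:off[1]+h,off[0]:off[0]+w],None,fx=s,fy=s,interpolation=cv2.INTER_CUBIC)
    draw(q,c,F,[[(-34,-86,90),(-34,86,90),(-34,86,50),(-34,-86,50)]],(0,255,0),s,off)
    out.append(q)
r=np.zeros((600,400,3),np.uint8); r[:272,:]=out[1][:272,:400]; r[300:550]=out[2]
cv2.imwrite("pics/final.png",np.hstack([out[0],r]))
E
```

```text
13.0 [467.8 -20.9 401. ] yaw 0.0934 tz [ 0.001 -0.003 -1.   ] [-0.3 -0.6  0.4] 0.6462959865918811 [ 0.69  0.03 -0.75  1.83  0.02  1.29  0.03]
side tabs [([0.62, 0.046, 0.142], 0.96), ([0.346, -0.185, 0.072], 0.66)]
side bar_top [([0.618, 0.045, 0.143], 0.83), ([0.349, -0.183, 0.07], 0.71)]
side catch_left []
side catch_right []
top tabs [([0.359, -0.249, 0.087], 0.96), ([0.612, -0.008, 0.14], 0.74)]
top bar_top [([0.615, -0.008, 0.138], 0.89), ([0.361, -0.248, 0.088], 0.73)]
top catch_left [([0.617, -0.01, 0.14], 0.59)]
top catch_right [([0.663, -0.006, 0.04], 0.33)]
wrist tabs [([0.335, -0.133, 0.091], 0.79), ([0.61, 0.01, 0.143], 0.63)]
wrist bar_top [([0.612, 0.007, 0.143], 0.95), ([0.335, -0.129, 0.088], 0.6)]
wrist catch_left [([0.624, 0.092, 0.078], 0.44)]
wrist catch_right []
```

View pics/final.png

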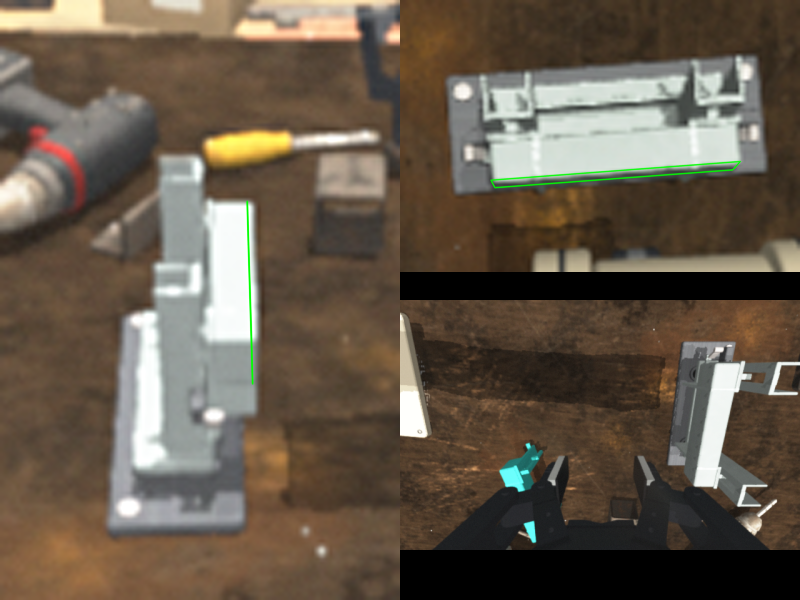

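```bash
python3 -c "
from workcell import manip
print(manip.hand_in())"
```

```text
the job is handed in; nothing more can be done
None
```

The crossbar is hung on the rack, pressed fully home and released, and the job was handed in after about 13 s. The press force dropped mid-stroke, then the frame bottomed out at 55 N with the bar at its home height, so both catches should have snapped; I did not see the tongues shut, and no verdict came back.

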